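# Open the cutter case's combination bolt

## Robot

A 6-joint arm with a two-finger parallel gripper is mounted at the origin on the work surface. World frame = base frame: x ahead of the robot, y to its left, z up, the work surface at z = 0. Lengths are in m, angles in degrees, forces in N, time in s.
With the tool pointing down it reaches from about 0.375 to 0.9 m from the base axis. Payload 3.1 kg.
Tool frame: the origin (TCP) lies at the very end of the fingers, on their centre line; the grasp point (between the pads) lies 19 mm behind it (grip_point_offset is the distance from the TCP to the grasp point, in m); y points along the fingers, x is the direction in which the jaws open and shut, and the axes are right-handed (so a half turn about y gives the same grasp; the last joint's range is limited). The gripper opens to 87 mm and grips with 3 to 60 N. Pads are 19 mm wide; open, the fingers measure 117 mm over their backs; the gripper's body (75 mm by 190 mm) begins 51 mm behind the grasp point.
Start: joints at [-87.405, 30.224, 82.088, -0, 67.689, -10.227], TCP at [0.139, -0.609, 0.223] pointing down, gripper open.
Joint ranges: [-176.69, 176.69], [-43.24, 126.21], [12.49, 139.97], [-82, 262], [0, 151.66], [-163.58, 163.58]. Speed limits (degrees/s): [159.86, 159.86, 180, 180, 180, 180].

## Interface

Orientations are given as a 3x3 rotation matrix whose columns are the frame's x, y, z axes.
In Python, from rig import * gives the robot as it stands.
- The arm moves only by the tool send_rows, never from a script. Its argument "moves" is text: rows parted by semicolons, each of 5 numbers parted by spaces: the finger opening in mm, from 0 to 87, then the shift along the tool's x, y, z in mm, then the turn about the tool's y in degrees. In form: fingers dx dy dz yaw; .... A call has 1 to 20 rows; each row shifts and turns the commanded pose from where the row before left it, along the tool's axes as they then stand; what a row does not reach is not made up. A row lasts 1/12 s, in which the tool goes at most 41.7 mm and 7.16 degrees, less where a joint would pass 70% of its speed; a pose out of reach is approached as far as the arm can. A call is refused whole if a number of a shift passes 41.7 or a number of a turn 7.16, either way. A call with a gripper value outside its range is refused whole. The fingers move at their own pace and stop on an object; the grip force is fixed at half the most. Time passes only in rows, so rows that do not move let the fingers close. It gives the time, the measured TCP pose, the force and the opening at its end, in the units of the state.
- read_state(): the state, without advancing time (a new reading comes with each control period).
- capture(name): name is "scene" or "side" or "wrist"; returns a dict with "image" (400x640x3 uint8, blue, green, red), "z_map" (400x640 float32, m along the optical axis (not along the pixel's ray), 0 where there is no reading), "mtx" (3x3 intrinsics, pixels), "distortion" ([k1, k2, p1, p2, k3] as OpenCV has them; the pictures are not rectified), "origin" and "rotation" of the camera in the world; the wrist camera has in their place "tool_from_camera" (4x4, takes a point from camera to tool coordinates, whose origin is the TCP and whose axes are the tool frame's). Camera axes: x right, y up, looking along -z (the intrinsics and any distortion apply to the point x, -y, -z); pixel columns grow to the right and rows downward; lengths in m; the calibration is good to about 2 mm. A picture is of the moment at which its call begins: read the wrist's pose just before it.
- hand_in(): hands the job in, once; it reports no verdict.
Trained networks look in a picture, given as the dict that the camera call returned (one of the last four; its "shot" number tells which), for a name from the list of things; names that differ only in an ending like _2 or _b are one class to them, and where a whole thing is asked for, a point or a joint stands for the part that bears it (a point fixed in the world has none). Each returns a list of dicts, best first, with "p" (0 to 1); they miss things now and then, are a little off and sometimes report something else, mostly with a low value. They report only what shows in the picture. A call takes as long as a camera call. They do not tell look-alikes from the thing itself.
- search_frame(picture, name): "bbox" ([left, top, right, bottom] in pixels, round what is visible of it).
- masks_of(picture, name): "region" (400x640 bool, what is visible of it) and "bbox" ([left, top, right, bottom] in pixels, round what is visible of it).
- mark_of(picture, name): "pixel" ([row, column] in pixels: a listed point, or the origin of a listed thing).
The state is a dict: "time_s": time; "joint_positions": joint angles; "qvel": joint speeds; "tau": joint torques, N m; "position": TCP position; "tcp_rot": TCP orientation; "force": force on the tool from outside, world axes, zero at the start; "moment": the same for the moment, N m; "opening": opening from 0.0 (shut) to 1.0 (fully open).
Only numpy, scipy, OpenCV 4.12 (cv2) and the standard library are available. Lean on these libraries where they do the work, as an engineer would, in place of code of your own. Each camera call takes 0.05 s, during which the arm holds its last target. There are 200 camera calls.

## Task

Take the block plane off the lid of the grey cutter case and stand it flat on its sole on a clear patch of the bench, set down gently (not dropped) and without touching the things already there. Then set the three dials on the lid to the code 5-2-4 (left, middle, right as seen from the robot; the long tick is 0 and the eight ticks count clockwise, 0 to 7), and draw the bolt tab along its slot, away from the dials, as far as it goes. Leave the flask, glue bottle, jar and offcut where they stand.

Things in the scene. Friction and masses are not known exactly. Their poses are not given: they have to be found in the camera images.
- case: flat grey steel case fixed to the bench (bench top at z = 0), 220 (x) x 260 (y) x 70 mm high, origin at the centre of its underside; its -x side is the front, towards the robot. The three dials stand in a row on its lid, 52 mm behind the centre, 74 mm apart; the bolt tab stands in front of the middle dial and the block plane lies across the front part of the lid.
- dial_left (a joint): the left (+y) dial's rotation, rad, clockwise from above; 0 = pointer at mark 0 (the long wide tick, on the side towards the case's +x edge, away from the bolt); mark k is at k*pi/4. Stops just beyond marks 0 and 7 (-0.1 and 5.6). No clicks: about 0.05 N m friction, stays where left.
- dial_middle (a joint): the middle dial's rotation, rad, clockwise from above; 0 = pointer at mark 0 (the long wide tick, on the side towards the case's +x edge, away from the bolt); mark k is at k*pi/4. Stops just beyond marks 0 and 7 (-0.1 and 5.6). No clicks: about 0.05 N m friction, stays where left.
- dial_right (a joint): the right (-y) dial's rotation, rad, clockwise from above; 0 = pointer at mark 0 (the long wide tick, on the side towards the case's +x edge, away from the bolt); mark k is at k*pi/4. Stops just beyond marks 0 and 7 (-0.1 and 5.6). No clicks: about 0.05 N m friction, stays where left.
- dial_left_grip (a point): on the left dial's vertical axis, at (52, 74, 94) mm in the case's frame, 24 mm above the lid, the height to grip; its +x points along the nose. Round skirt 49 mm wide; on it a bar grip 14 mm wide, 5 to 35 mm above the lid, flat-sided from 21 mm behind the axis to 15 ahead, nose (the pointer, black line on top) to 21 ahead and a flat dark tongue below it to 27. Round it 8 white ticks on a black disc of radius 34.
- dial_middle_grip (a point): on the middle dial's vertical axis, at (52, 0, 94) mm in the case's frame, 24 mm above the lid, the height to grip; its +x points along the nose. Round skirt 49 mm wide; on it a bar grip 14 mm wide, 5 to 35 mm above the lid, flat-sided from 21 mm behind the axis to 15 ahead, nose (the pointer, black line on top) to 21 ahead and a flat dark tongue below it to 27. Round it 8 white ticks on a black disc of radius 34.
- dial_right_grip (a point): on the right dial's vertical axis, at (52, -74, 94) mm in the case's frame, 24 mm above the lid, the height to grip; its +x points along the nose. Round skirt 49 mm wide; on it a bar grip 14 mm wide, 5 to 35 mm above the lid, flat-sided from 21 mm behind the axis to 15 ahead, nose (the pointer, black line on top) to 21 ahead and a flat dark tongue below it to 27. Round it 8 white ticks on a black disc of radius 34.
- bolt (a joint): travel of the bolt tab, m: 0 = as found, next to the middle dial; 0.034 = fully drawn, along the case's -x. About 2 N friction, stays where left. With any dial off its code it stops at about 0.018 to 0.024 and must be pushed back before the dials turn freely; once drawn with the code set it keeps the dials from turning.
- bolt_grip (a point): point on the bolt tab's axis 24 mm above the lid, the height to grip; at (0, 0, 94) mm in the case's frame when the bolt is at 0. The tab is a plain upright steel block 14 x 14 mm, from 2 to 34 mm above the lid.
- plane_center (a point): centre of the loose block plane, 26 mm above its sole; x along the plane. A steel sole 150 (x) x 46 (y) x 8 mm; between 45 mm behind the centre and 35 mm ahead the body's flat sides, 46 mm apart, rise to 36 mm: grip there, across y. A wooden knob 44 mm high stands 55 mm ahead (+x); the cap on top is at most 56 mm high. 0.4 to 0.8 kg.
- plane: the same block plane, origin at the centre of the underside of its sole.
- flask: an upright brushed metal drinks flask, 68 mm across, 195 mm high, a bystander; origin at the centre of its underside
- glue: an upright glue bottle, 56 mm across, 160 mm high, a bystander; origin at the centre of its underside
- screw_jar: a glass jar with a dark lid, 68 mm across, 80 mm high, a bystander; origin at the centre of its underside
- offcut: a pale wooden offcut block lying flat, 110 (x) x 60 (y) x 40 mm high, a bystander; origin at the centre of its underside
Mind the look-alikes: they are no part of the job. Leave any pink look-alike of the plane alone.

How it is judged:
By the outcome, as a careful person would: the job done as asked, in the order asked, and still so for the second after the job is handed in, with the robot touching nothing.
It also fails if it takes over 72 s, if anything falls off the work surface, if the arm or the gripper's body presses on something with over 40 N, if the wrist force passes 120 N, or if a joint passes its speed limit or range.

## Working session

There is one attempt and no reset: what is moved stays moved. The work goes in short steps, Python scripts to look and compute and a tool call to move; the robot and the scene stay as the last step left them, time stands still between calls to the robot, and variables do not carry over. Pictures are saved under pics/ and viewed, about 8 in all and at most 12, crops included, and the job is handed in when it is done.

Besides the shell and the picture viewer there is one more tool, called after "Call:" by a JSON object that holds its "name" and its "arguments", one argument or row to a line. send_rows: Moves the arm, as the interface text tells. Its arguments: {"type":"object","properties":{"moves":{"type":"string"}},"required":["moves"]}

```bash
mkdir -p pics; ls; python3 - <<'E'
from rig import *
import cv2
s=read_state();print(s)
for n in("scene","side"):
    p=capture(n);cv2.imwrite(f"pics/{n}0.png",p["image"]);print(n,p["origin"],p["rotation"],p["mtx"],p["distortion"])
    for t in("case","plane","plane_center","bolt_grip","offcut"):
        print(t,[(d["p"],d["bbox"]) for d in search_frame(p,t)][:3])
E
```

```text
pics
{'time_s': 0.0, 'joint_positions': array([-8.74037147e+01,  3.02792392e+01,  8.21559729e+01,  1.52398773e-03,
        6.76889804e+01, -1.02277739e+01]), 'qvel': array([ 0.01982649,  0.06603426, -0.01927876, -0.02092576, -0.03377757,
        0.07426682]), 'tau': array([ 4.13173202e-04, -4.40045035e+01, -1.76594549e+01,  6.33702613e-02,
        5.84321085e-02, -1.57035120e-04]), 'position': array([ 0.13872136, -0.60866505,  0.221571  ]), 'tcp_rot': array([[ 2.21948006e-01, -7.36047627e-05,  9.75058499e-01],
       [-9.75056178e-01,  2.16645489e-03,  2.21947641e-01],
       [-2.12875666e-03, -9.99997651e-01,  4.09071563e-04]]), 'force': array([-0.07018309,  0.03744627, -0.24763981]), 'moment': array([-0.05341388, -0.02661491,  0.01483609]), 'opening': 1.0023137302169214}
scene [ 1.02801004 -0.03471019  0.92877281] [[ 0.01997664 -0.83944729  0.54307383]
 [ 0.99978348  0.01360783 -0.01574234]
 [ 0.0058248   0.54327072  0.83953737]] [[405.99959641   0.         317.14639398]
 [  0.         405.99959641 202.87267497]
 [  0.           0.           1.        ]] [-0.04113312  0.          0
[... 496 characters left out ...]
5145] [[ 0.986741    0.09089403 -0.13446367]
 [-0.1617055   0.47955625 -0.86248312]
 [-0.01391167  0.87279097  0.48789587]] [[363.40530065   0.         319.7778762 ]
 [  0.         363.40530065 199.78517308]
 [  0.           0.           1.        ]] [-0.01483837  0.          0.          0.          0.        ]
case [(0.96, [306.8, 175.5, 387.7, 244.8]), (0.47, [354.6, 187.3, 370.5, 201.9]), (0.45, [287.5, 233.7, 323.9, 327.7])]
plane [(0.82, [318.1, 179.6, 335.4, 211.1]), (0.81, [251.2, 184.5, 275.4, 219.4])]
plane_center [(0.92, [247.5, 187.6, 278.3, 219.1]), (0.61, [318.4, 176.9, 333.3, 208.9])]
bolt_grip [(0.57, [339.8, 190.2, 349.7, 199.5])]
offcut [(0.88, [273.6, 159.4, 305.4, 185.5])]
```

```bash
python3 - <<'E'
import cv2
a=cv2.imread("pics/scene0.png");cv2.imwrite("pics/scene_crop.png",cv2.resize(a[90:330,180:500],(800,600),interpolation=cv2.INTER_CUBIC))
E
```

```text
(no output)
```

View pics/scene_crop.png

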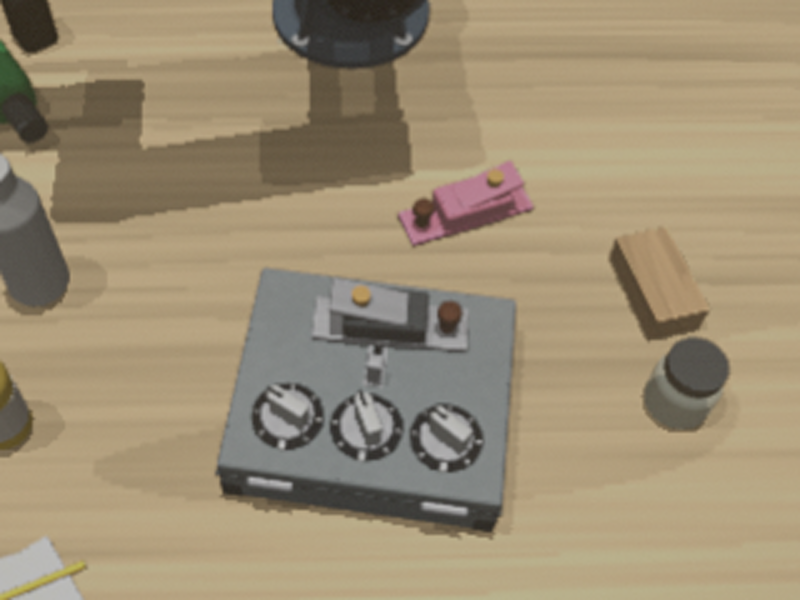

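View pics/side0.png

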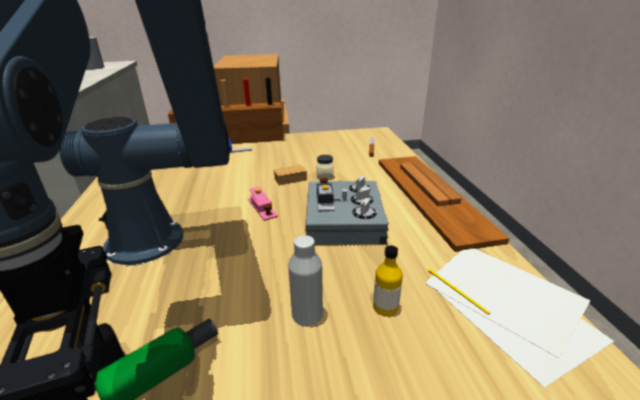

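The scene camera looks back at the robot, so image right is +y and image down is +x. There are two candidates for the plane: the grey one on the lid at scene pixel (336,216), with its knob to +y, and the pink look-alike on the bench at (368,170). I choose the grey one on the lid. The dials are at about (295,255), (327,259) and (358,264), and the bolt is at (330,236).

```bash
cat > h.py <<'E'
from rig import *
import numpy as np, cv2
def pose(p,s=None):
    if "origin" in p: return np.array(p["rotation"]),np.array(p["origin"])
    R=np.array(s["tcp_rot"]);T=np.array(p["tool_from_camera"])
    return R@T[:3,:3], R@T[:3,3]+s["position"]
def cloud(p,s=None):
    h,w=p["z_map"].shape;v,u=np.mgrid[:h,:w]
    q=cv2.undistortPoints(np.stack([u,v],-1).reshape(-1,1,2).astype(np.float64),p["mtx"],np.array(p["distortion"])).reshape(h,w,2)
    z=p["z_map"][...,None];c=np.concatenate([q[...,:1]*z,-q[...,1:]*z,-z],-1)
    R,o=pose(p,s);W=c@R.T+o;W[p["z_map"]<=0]=np.nan
    return W
def proj(p,P,s=None):
    R,o=pose(p,s);c=(np.atleast_2d(P)-o)@R;c=c*[1,-1,-1]
    return cv2.projectPoints(c,np.zeros(3),np.zeros(3),p["mtx"],np.array(p["distortion"]))[0].reshape(-1,2)
def ray_z(p,uv,z,s=None):
    q=cv2.undistortPoints(np.array(uv,float).reshape(-1,1,2),p["mtx"],np.array(p["distortion"])).reshape(-1,2)
    R,o=pose(p,s);d=np.c_[q[:,0],-q[:,1],-np.ones(len(q))]@R.T
    return o+d*((z-o[2])/d[:,2])[:,None]
def rect(W,lo,hi,box):
    m=(W[...,2]>lo)&(W[...,2]<hi)&(W[...,0]>box[0])&(W[...,0]<box[1])&(W[...,1]>box[2])&(W[...,1]<box[3])
    return W[m][:,:2],m
E
python3 - <<'E'
from h import *
p=capture("scene");W=cloud(p)
for n,u,v in(("case",330,250),("plane",336,216),("pink",368,170),("offcut",443,200),("jar",458,236),("flask",195,205),("glue",180,255),("bolt",330,235)):
    print(n,W[v,u].round(3))
lid,m=rect(W,.06,.08,(.3,.9,-.3,.3));r=cv2.minAreaRect((lid*1000).astype(np.float32));print(r,len(lid))
print('table',np.nanmedian(W[150:160,400:420,2]))
allm=(W[...,2]>.012)&(W[...,0]>.25)&(W[...,0]<.95)
g=np.zeros((35,40),int)
x=W[allm];i=((x[:,0]-.25)/.02).astype(int).clip(0,34);j=((x[:,1]+.4)/.02).astype(int)
k=(j>=0)&(j<40);
for a,b,z in zip(i[k],j[k],x[k][:,2]): g[a,b]=max(g[a,b],int(z*100))
print("y from -.40 step .02; x from .25")
for a in range(35): print("%.2f"%(.25+.02*a),' '.join('%2d'%c if c else ' .' for c in g[a]))
E
```

```text
case [0.605 0.009 0.071]
plane [0.535 0.024 0.108]
pink [0.347 0.124 0.04 ]
offcut [0.45  0.313 0.041]
jar [0.578 0.315 0.08 ]
flask [ 0.453 -0.337  0.037]
glue [ 0.612 -0.342  0.07 ]
bolt [0.584 0.009 0.106]
((557.3455200195312, 48.20252990722656), (327.1199645996094, 428.0120849609375), 30.303361892700195) 7621
table 0.00025494833657935256
y from -.40 step .02; x from .25
0.25  .  .  .  .  .  .  .  .  .  .  . 48 48 48 48 48 48 48 47 44 41 38 34 31  .  .  .  .  .  .  .  .  .  .  .  .  .  .  .  .
0.27  .  .  .  .  .  .  .  .  .  .  . 49 48 49 48 48 48 45 41 36 31 31 29  .  .  .  .  .  .  .  .  .  .  .  .  .  .  .  .  .
0.29  .  .  .  .  .  .  .  .  .  .  .  .  .  .  .  .  .  .  .  .  .  .  .  .  .  .  .  5  5  .  .  .  .  .  .  .  .  .  .  .
0.31  .  .  .  .  .  .  .  .  .  .  .  .  .  .  .  .  .  .  .  .  .  .  .  .  3  4  4  6  5  5  .  .  .  .  .  .  .  .  .  .
0.33  .  .  .  .  .  .  .  .  .  .  .  .  .  .  .  .  .  .  .  .  .  .  1  4  4  4  4  5  5  5  .  .  .  .  .  .  .  .  .  .
0.35  .  .  .  .  .  .  .  .  .  .  .  .  .  .  .  .  .  .  .  .  .  .  .  4  4  4  4  3  .  .  . 
[... 2951 characters left out ...]
  2  2  2  2  2  2  2  2  2  2  2  2  2  2  2  2  2  2  2  2  2  2  2  2  2
0.85  .  .  .  .  .  .  .  .  .  2  2  2  2  2  2  2  2  2  2  2  2  2  2  2  2  2  3  4  4  4  4  4  4  4  4  3  2  2  2  2
0.87  .  .  .  .  .  .  .  .  .  2  2  2  2  2  2  2  2  2  2  2  4  4  4  4  4  4  4  4  4  4  4  4  4  4  4  2  2  2  2  2
0.89  .  .  .  .  .  .  .  .  .  .  2  2  2  2  2  2  2  2  2  2  4  4  4  4  4  4  4  4  4  4  4  4  4  4  4  2  2  2  2  2
0.91  .  .  .  .  .  .  .  .  .  .  2  2  2  2  2  2  2  2  2  2  4  4  4  4  4  4  4  4  4  4  4  4  4  4  4  4  2  2  2  2
0.93  .  .  .  .  .  .  .  .  .  .  .  .  .  .  .  .  .  .  .  .  .  .  .  .  .  .  .  .  .  .  .  .  .  .  .  .  .  .  .  2
```

Call:
{"name": "send_rows", "arguments": {
  "moves": "87 0 -12 0 -7.05; 87 0 -12 0 -7.05; 87 0 -12 0 -7.05; 87 0 -12 0 -7.05; 87 0 -12 0 -7.05; 87 0 -12 0 -7.05; 87 0 -12 0 -7.05; 87 0 -12 0 -7.05; 87 0 -12 0 -7.05; 87 0 -12 0 -7.05"
}}

```text
time_s: 1.48
position: [0.1388, -0.6092, 0.3432]
tcp_rot: [[0.994, 0.0, 0.11], [-0.11, 0.0, 0.994], [0.0, -1.0, 0.0]]
force: [0.9, -0.1, -0.5]
opening: 1.002
```

Call:
{"name": "send_rows", "arguments": {
  "moves": "87 15.8 0 37.6 0; 87 15.8 0 37.6 0; 87 15.8 0 37.6 0; 87 15.8 0 37.6 0; 87 15.8 0 37.6 0; 87 15.8 0 37.6 0; 87 15.8 0 37.6 0; 87 15.8 0 37.6 0; 87 15.8 0 37.6 0; 87 15.8 0 37.6 0; 87 15.8 0 37.6 0; 87 15.8 0 37.6 0; 87 15.8 0 37.6 0; 87 15.8 0 37.6 0; 87 15.8 0 37.6 0; 87 15.8 0 37.6 0; 87 15.8 0 37.6 0; 87 15.8 0 37.6 0; 87 0 0 0 0; 87 0 0 0 0"
}}

```text
time_s: 3.15
position: [0.5003, 0.0316, 0.3424]
tcp_rot: [[0.994, -0.0, 0.112], [-0.112, -0.0, 0.994], [-0.0, -1.0, -0.0]]
force: [-0.7, -0.8, -0.9]
opening: 0.995
```

```bash
python3 - <<'E'
from h import *
s=read_state();print(s["time_s"],s["position"].round(4),s["joint_positions"].round(1),s["tcp_rot"].round(3))
p=capture("wrist");print(np.array(p["tool_from_camera"]).round(3),p["mtx"].round(1),p["distortion"])
cv2.imwrite("pics/w1.png",p["image"])
import pickle;pickle.dump((p,s),open("w1.pkl","wb"))
W=cloud(p,s);lid,m=rect(W,.06,.08,(.4,.75,-.16,.19));print(len(lid),lid.min(0),lid.max(0))
r=cv2.minAreaRect((lid*1000).astype(np.float32));print(r)
for t in("plane_center","bolt_grip","dial_left_grip","dial_middle_grip","dial_right_grip","case"):
    print(t,[(round(d["p"],2),np.round(d["pixel"],1)) for d in mark_of(p,t)][:4])
E
```

```text
3.15 [0.5003 0.0316 0.3424] [-9.2 13.1 89.9 -0.  77.  -2.8] [[ 0.994 -0.     0.112]
 [-0.112 -0.     0.994]
 [-0.    -1.    -0.   ]]
[[ 1.     0.001 -0.    -0.   ]
 [-0.001  0.29  -0.957 -0.163]
 [-0.001  0.957  0.29   0.079]
 [ 0.     0.     0.     1.   ]] [[302.4   0.  317. ]
 [  0.  302.4 195.2]
 [  0.    0.    1. ]] [-0.01950857  0.          0.          0.          0.        ]
21099 [ 0.44849157 -0.13668839] [0.70674028 0.15231385]
((578.0784912109375, 7.34661865234375), (260.64581298828125, 220.23092651367188), 80.1978988647461)
plane_center [(0.97, array([106.1, 204.3])), (0.73, array([165.3, 336.4]))]
bolt_grip [(0.65, array([175.8, 374.6]))]
dial_left_grip [(0.74, array([124.4, 420.8])), (0.15, array([342.6, 298.9]))]
dial_middle_grip [(0.66, array([177.1, 411.3]))]
dial_right_grip [(0.86, array([224.7, 402.3])), (0.33, array([161.9, 332.9]))]
case [(0.86, array([162.9, 365.3]))]
```

View pics/w1.png

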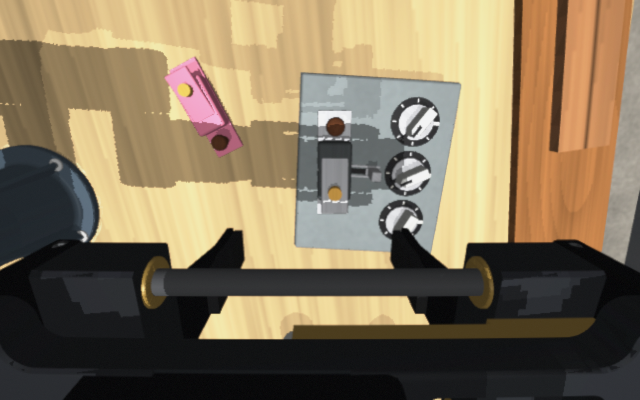

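```bash
cat >> h.py <<'E'
YAW=np.radians(-9.8);C0=np.array([.5781,.0073,0]);RC=cv2.Rodrigues(np.array([0,0,YAW]))[0]
def top(p,s,z,x0,x1,y0,y1,mm=2.0):  # case-frame top view: right=-y, up=+x
    nx=int((x1-x0)*1000*mm);ny=int((y1-y0)*1000*mm)
    r,c=np.mgrid[:nx,:ny];P=np.stack([x1-r/mm/1000,y1-c/mm/1000,np.full(r.shape,z)],-1).reshape(-1,3)
    uv=proj(p,P@RC.T+C0,s).reshape(nx,ny,2).astype(np.float32)
    return cv2.remap(p["image"],uv[...,0],uv[...,1],cv2.INTER_CUBIC)
E
python3 - <<'E'
from h import *
import pickle
p,s=pickle.load(open("w1.pkl","rb"));ps=capture("scene")
a=top(p,s,.105,0.0,.1,-.12,.12,3.3);b=top(ps,None,.105,0.0,.1,-.12,.12,3.3)
cv2.imwrite("pics/top1.png",np.vstack([a[:290,:790],b[:290,:790]]))
for q,st in((p,s),(ps,None)):
    Q=(cloud(q,st)-C0)@RC
    for lo,hi,box,n in((.074,.082,(-.1,.0,-.12,.12),"sole"),(.098,.13,(-.1,-.015,-.09,.12),"body"),(.095,.11,(-.02,.02,-.02,.02),"bolt"),(.099,.11,(.02,.09,.04,.11),"dL"),(.099,.11,(.02,.09,-.035,.035),"dM"),(.099,.11,(.02,.09,-.11,-.04),"dR")):
        pts,_=rect(Q,lo,hi,box)
        if len(pts)>5: r=cv2.minAreaRect((pts*1000).astype(np.float32));print(n,len(pts),np.round(r[0],1),np.round(r[1],1),round(r[2],1), (pts.min(0)*1000).round(),(pts.max(0)*1000).round())
E
```

```text
sole 791 [-40.1   0.3] [ 80.3 165.5] 3.3 [-85. -83.] [-0. 83.]
body 2616 [-58.2  12.6] [ 45.6 125.4] 3.3 [-83. -51.] [-34.  75.]
bolt 119 [-0.3 -0.1] [13.6 14. ] 89.9 [-7. -7.] [7. 7.]
dL 378 [51.8 73.7] [42.  14.4] 57.4 [38. 56.] [68. 95.]
dM 325 [51.7 -0.4] [42.3 14.3] 27.7 [ 33. -12.] [72. 15.]
dR 163 [ 55.3 -67.5] [26.7 14.9] 64.8 [ 43. -77.] [ 66. -53.]
sole 433 [-53.6  -5.6] [ 93.9 230.9] 4.1 [ -97. -118.] [ -1. 113.]
body 771 [-56.8  14.2] [ 48.6 126. ] 2.3 [-81. -49.] [-31.  77.]
bolt 41 [1.2 1.1] [13.4 14.8] 86.3 [-7. -5.] [8. 8.]
dL 121 [53.7 75.4] [41.9 14.3] 57.1 [40. 59.] [71. 95.]
dM 110 [53.2  1.5] [42.3 13.9] 27.9 [ 35. -11.] [74. 15.]
dR 117 [ 53.7 -72.5] [42.3 14.7] 66.3 [ 42. -91.] [ 68. -52.]
```

View pics/top1.png

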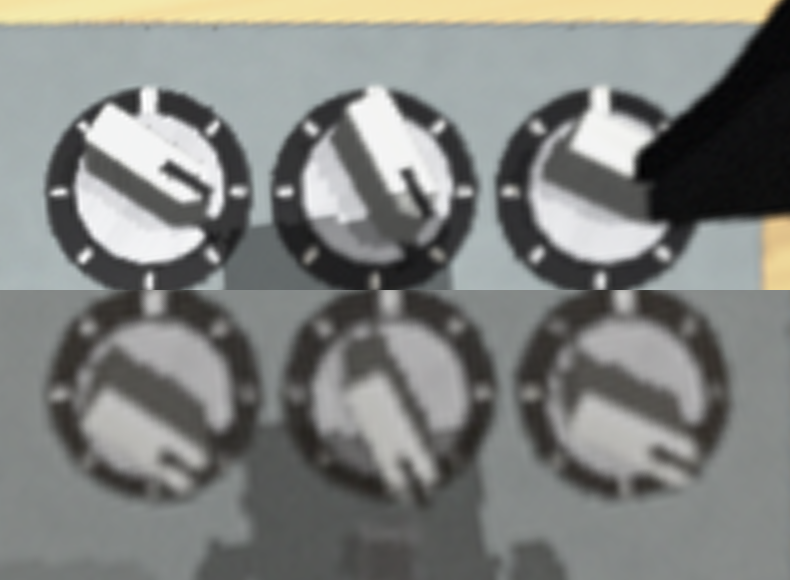

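Reading the top view (case frame, +x up), the pointers stand at about 122.6° on the left, 152.3° in the middle and 114.5° on the right, all clockwise from 0. That gives turns of about +102.4°, -62.3° and +65.5°. Next I pin down the plane's centre from the knob.

```bash
python3 - <<'E'
from h import *
import pickle
p,s=pickle.load(open("w1.pkl","rb"))
Q=(cloud(p,s)-C0)@RC
im=p["image"][110:145,320:352].astype(int);m=(im[...,2]>im[...,0]+25)&(im[...,2]<140)
v,u=np.nonzero(m);k=Q[v+110,u+320];k=k[k[:,2]>.108];print("knob",len(k),np.median(k,0),k.min(0),k.max(0))
b,_=rect(Q,.100,.13,(-.09,-.02,-.08,.03));r=cv2.minAreaRect((b*1000).astype(np.float32));print("body",r,b.min(0),b.max(0))
so,_=rect(Q,.0755,.080,(-.095,-.025,-.10,.11));print("sole",len(so),np.percentile(so,[1,50,99],axis=0))
kc=np.array([*((k.min(0)+k.max(0))/2)[:2]]);a=np.radians(93.3);c=kc-.055*np.array([np.cos(a),np.sin(a)]);print("centre from knob",c)
for cc in(c,np.array([-.0582,0])):
    w=RC@[cc[0],cc[1],0]+C0;d=s["tcp_rot"].T@(w-s["position"]);print("world",w,"tool delta",d)
print("tool yaw",np.degrees(np.arctan2(s["tcp_rot"][1,0],s["tcp_rot"][0,0])))
E
```

```text
knob 236 [-0.06096378  0.06404257  0.11191368] [-0.07139839  0.05266664  0.1080015 ] [-0.05052383  0.07414182  0.11644897]
body ((-56.93737030029297, -9.40728759765625), (45.58155059814453, 81.30209350585938), 3.32533860206604) [-0.08203707 -0.05062747] [-0.03404768  0.02996811]
sole 754 [[-0.08433582 -0.06476509]
 [-0.06694222  0.06174486]
 [-0.03249199  0.0825739 ]]
centre from knob [-0.05779509  0.00849543]
world [0.52259427 0.02550874 0.        ] tool delta [ 0.02296393  0.34238671 -0.0035015 ]
world [0.52074926 0.01720619 0.        ] tool delta [ 0.02205661  0.34238943 -0.01195804]
tool yaw -6.404819019576935
```

Call:
{"name": "send_rows", "arguments": {
  "moves": "60 11.5 0 -1.8 0; 60 11.5 0 -1.7 0; 60 0 35 0 0; 60 0 35 0 0; 60 0 35 0 0; 60 0 35 0 0; 60 0 35 0 0; 60 0 35 0 0; 60 0 14 0 0; 60 0 14 0 0; 60 0 14 0 0; 60 0 13 0 0; 60 0 0 0 0; 60 0 0 0 0"
}}

```text
time_s: 4.72
position: [0.5231, 0.0232, 0.0767]
tcp_rot: [[0.993, -0.001, 0.117], [-0.117, 0.0, 0.993], [-0.001, -1.0, 0.0]]
force: [0.1, 0.5, -0.6]
opening: 0.688
```

Call:
{"name": "send_rows", "arguments": {
  "moves": "20 0 0 0 0; 20 0 0 0 0; 20 0 0 0 0; 20 0 0 0 0; 20 0 0 0 0; 20 0 0 0 0; 20 0 0 0 0"
}}

```text
time_s: 5.3
position: [0.5229, 0.0235, 0.0784]
tcp_rot: [[0.993, 0.002, 0.116], [-0.116, -0.0, 0.993], [0.002, -1.0, -0.0]]
force: [-0.3, -0.7, 5.2]
opening: 0.524
```

Call:
{"name": "send_rows", "arguments": {
  "moves": "20 0 -10 0 0; 20 0 -20 0 0; 20 0 -25 0 0; 20 0 -25 0 0; 20 -5.3 0 -11.4 0; 20 -10.7 0 -22.8 0; 20 -10.7 0 -22.8 0; 20 -10.7 0 -22.8 0; 20 -10.7 0 -22.8 0; 20 -10.7 0 -22.8 0; 20 -10.7 0 -22.8 0; 20 -10.7 0 -22.8 0; 20 -10.7 0 -22.8 0; 20 -10.7 0 -22.8 0; 20 -5.3 0 -11.4 0; 20 0 0 0 0; 20 0 0 0 0"
}}

```text
time_s: 6.72
position: [0.3881, -0.1902, 0.1567]
tcp_rot: [[0.993, -0.002, 0.119], [-0.119, 0.002, 0.993], [-0.002, -1.0, 0.002]]
force: [0.1, 0.4, -6.8]
opening: 0.527
```

```bash
python3 - <<'E'
from h import *
s=read_state();print(s["position"],s["force"])
p=capture("scene");W=cloud(p);cv2.imwrite("pics/s2.png",p["image"])
p2=capture("side");cv2.imwrite("pics/sd2.png",p2["image"][120:350,180:420])
Q=cloud(p2);m=(Q[...,2]>.015)&(Q[...,0]>.3)&(Q[...,0]<.47)&(Q[...,1]>-.3)&(Q[...,1]<-.05)&(Q[...,2]<.13);print("low pts",Q[m].min(0) if m.any() else 0,m.sum())
E
```

```text
[ 0.38808139 -0.19020342  0.15669056] [ 0.05650408  0.38674652 -6.81424507]
low pts [ 0.44885168 -0.11170931  0.02643253] 158
```

View pics/sd2.png

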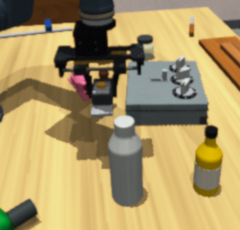

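The plane is held level over clear bench at crop pixel (102,98). I lower it slowly.

Call:
{"name": "send_rows", "arguments": {
  "moves": "20 0 15 0 0; 20 0 25 0 0; 20 0 25 0 0; 20 0 25 0 0; 20 0 20 0 0; 20 0 12 0 0; 20 0 6 0 0; 20 0 4 0 0; 20 0 3 0 0; 20 0 2 0 0; 20 0 2 0 0; 20 0 2 0 0; 20 0 1 0 0; 20 0 1 0 0; 20 0 0 0 0; 20 0 0 0 0"
}}

```text
time_s: 8.15
position: [0.3897, -0.1905, 0.0147]
tcp_rot: [[0.993, 0.0, 0.116], [-0.116, -0.0, 0.993], [0.0, -1.0, -0.0]]
force: [-0.5, 0.2, -6.8]
opening: 0.53
```

Call:
{"name": "send_rows", "arguments": {
  "moves": "20 0 1 0 0; 20 0 1 0 0; 20 0 1 0 0; 20 0 1 0 0; 20 0 0.7 0 0; 20 0 0.7 0 0; 20 0 0 0 0; 20 0 0 0 0"
}}

```text
time_s: 8.82
position: [0.3896, -0.1904, 0.0091]
tcp_rot: [[0.993, -0.0, 0.116], [-0.116, 0.0, 0.993], [-0.0, -1.0, 0.0]]
force: [0.2, 0.3, -7.2]
opening: 0.528
```

Call:
{"name": "send_rows", "arguments": {
  "moves": "20 0 0.6 0 0; 20 0 0.6 0 0; 20 0 0.5 0 0; 20 0 0 0 0; 20 0 0 0 0"
}}

```text
time_s: 9.23
position: [0.3897, -0.1905, 0.0083]
tcp_rot: [[0.993, 0.001, 0.116], [-0.116, -0.001, 0.993], [0.001, -1.0, -0.001]]
force: [-0.9, 0.8, 6.0]
opening: 0.525
```

Call:
{"name": "send_rows", "arguments": {
  "moves": "58 0 0 0 0; 58 0 0 0 0; 58 0 0 0 0; 58 0 0 0 0; 58 0 -5 0 0; 58 0 -10 0 0; 58 0 -25 0 0; 58 0 -35 0 0; 58 0 -35 0 0; 58 0 -40 0 0; 36 0 0 0 0"
}}

```text
time_s: 10.15
position: [0.3928, -0.1928, 0.1636]
tcp_rot: [[0.993, 0.01, 0.116], [-0.116, -0.009, 0.993], [0.011, -1.0, -0.007]]
force: [1.2, -0.1, 0.1]
opening: 0.641
```

Call:
{"name": "send_rows", "arguments": {
  "moves": "36 26.5 0 17.7 0; 36 26.5 0 17.7 0; 36 26.5 0 17.7 0; 36 26.5 0 17.7 0; 36 26.5 0 17.7 0; 36 26.5 0 17.7 0; 36 26.5 0 17.7 0; 36 26.5 0 17.7 0; 36 0 0 0 6.9; 36 0 0 0 6.9; 36 0 0 0 6.9; 36 0 0 0 6.9; 36 0 0 0 0; 36 0 0 0 0"
}}

```text
time_s: 11.32
position: [0.6163, -0.0743, 0.1572]
tcp_rot: [[0.828, -0.001, 0.561], [-0.561, 0.0, 0.828], [-0.001, -1.0, -0.0]]
force: [0.5, -0.6, -0.6]
opening: 0.415
```

```bash
cat >> h.py <<'E'
D=dict(R=(.052,-.074),M=(.052,0),L=(.052,.074),B=(0,0))
def to(n):
    s=read_state();w=RC@[*D[n],.077]+C0;R=s["tcp_rot"]
    print(n,"t",s["time_s"],"delta mm",(R.T@(w-s["position"])*1000).round(1),"tool angle case",round(np.degrees(np.arctan2(R[1,0],R[0,0]))+9.8,2),"J",s["joint_positions"].round(1))
E
python3 - <<'E'
from h import *
to("R")
ps=capture("scene")
Q=cloud(ps);b,_=rect(Q,.028,.06,(.33,.46,-.28,-.1));print("plane",cv2.minAreaRect((b*1000).astype(np.float32)))
s=read_state();p=capture("wrist");Q=(cloud(p,s)-C0)@RC
b,_=rect(Q+C0@np.zeros((3,3)),.099,.11,(.02,.09,-.11,-.04))
if len(b)>9: print("R wrist",len(b),cv2.minAreaRect((b*1000).astype(np.float32)))
E
```

```text
R t 11.3167 delta mm [ 0.6 80.2  0.2] tool angle case -24.3 J [-17.2  34.3  86.2  -0.   59.5  16.9]
plane ((389.5534362792969, -198.40072631835938), (93.89656066894531, 48.03947448730469), 82.12291717529297)
R wrist 953 ((52.340702056884766, -74.14989471435547), (42.815006256103516, 13.73092269897461), 65.25189208984375)
```

Call:
{"name": "send_rows", "arguments": {
  "moves": "36 0.6 25 0.2 0; 36 0 25 0 0; 36 0 15 0 0; 36 0 10 0 0; 36 0 5 0 0; 36 0 0 0 0; 5 0 0 0 0; 5 0 0 0 0; 5 0 0 0 0; 5 0 0 0 0; 5 0 0 0 0; 5 0 0 0 0"
}}

```text
time_s: 12.42
position: [0.6175, -0.0746, 0.0779]
tcp_rot: [[0.826, 0.001, 0.563], [-0.563, -0.0, 0.826], [0.001, -1.0, 0.0]]
force: [-0.1, 1.1, 2.4]
opening: 0.162
```

Call:
{"name": "send_rows", "arguments": {
  "moves": "5 0 0 0 3; 5 0 0 0 6; 5 0 0 0 6.7; 5 0 0 0 6.7; 5 0 0 0 6.7; 5 0 0 0 6.7; 5 0 0 0 6.7; 5 0 0 0 6.7; 5 0 0 0 6.7; 5 0 0 0 6; 5 0 0 0 3.5; 5 0 0 0 0; 5 0 0 0 0; 5 0 0 0 0"
}}

```text
time_s: 13.58
position: [0.6173, -0.0743, 0.0779]
tcp_rot: [[-0.167, 0.0, 0.986], [-0.986, 0.0, -0.167], [-0.0, -1.0, -0.0]]
force: [-1.3, 1.6, 4.7]
opening: 0.161
```

```bash
python3 -c "
from h import *
to('R')"
```

```text
R t 13.5833 delta mm [ 0.3  0.9 -0.5] tool angle case -89.81 J [-17.2  40.6  89.    0.   50.4  82.4]
```

Call:
{"name": "send_rows", "arguments": {
  "moves": "36 0 0 0 0; 36 0 0 0 0; 36 0 0 0 0; 36 0 0 0 0; 36 0 -10 0 0; 36 0 -20 0 0; 36 0 -25 0 0; 36 0 -25 0 0; 36 -18.5 0 0 0; 36 -18.5 0 0 0; 36 -18.5 0 0 0; 36 -18.5 0 0 0; 36 0 0 0 -6.9; 36 0 0 0 -6.9; 36 0 0 0 -6.9; 36 0 0 0 -6.8; 36 0 0 0 0; 36 0 0 0 0"
}}

```text
time_s: 15.08
position: [0.6299, -0.0017, 0.158]
tcp_rot: [[0.303, 0.001, 0.953], [-0.953, -0.0, 0.303], [0.0, -1.0, 0.0]]
force: [0.0, 1.1, 0.1]
opening: 0.41
```

```bash
cat >> h.py <<'E'
def bars():
    s=read_state();p=capture("wrist")
    for nm,q,st in(("wrist",p,s),("scene",capture("scene"),None)):
        Q=(cloud(q,st)-C0)@RC
        for n in "LMR":
            x,y=D[n];b,_=rect(Q,.099,.11,(x-.034,x+.034,y-.034,y+.034))
            if len(b)>50: r=cv2.minAreaRect((b*1000).astype(np.float32));print(nm,n,len(b),np.round(r[0],1),np.round(r[1],1),round(r[2],2))
    return p,s
E
python3 -c "
from h import *
to('M');bars()"
```

```text
M t 15.0833 delta mm [-0.4 81.  -0.5] tool angle case -62.55 J [-10.3  34.9  84.8  -0.   60.3  62. ]
wrist L 1159 [52.5 73.4] [42.8 14.6] 56.49
wrist M 963 [52.3  0.3] [42.2 14. ] 27.14
wrist R 324 [ 56.7 -73.7] [33.6 14.9] 0.46
scene L 118 [53.3 75.5] [42.  15.3] 55.26
scene M 114 [53.6  1.7] [42.4 14.1] 26.87
```

Call:
{"name": "send_rows", "arguments": {
  "moves": "36 -0.4 25 -0.5 0; 36 0 25 0 0; 36 0 15 0 0; 36 0 10 0 0; 36 0 5 0 0; 36 0 0 0 0; 5 0 0 0 0; 5 0 0 0 0; 5 0 0 0 0; 5 0 0 0 0; 5 0 0 0 0; 5 0 0 0 0"
}}

```text
time_s: 16.18
position: [0.6295, -0.0015, 0.0779]
tcp_rot: [[0.306, 0.001, 0.952], [-0.952, -0.0, 0.306], [0.0, -1.0, 0.001]]
force: [0.0, -1.3, 1.8]
opening: 0.157
```

Call:
{"name": "send_rows", "arguments": {
  "moves": "5 0 0 0 -3; 5 0 0 0 -6; 5 0 0 0 -6.7; 5 0 0 0 -6.7; 5 0 0 0 -6.7; 5 0 0 0 -6.7; 5 0 0 0 -6.7; 5 0 0 0 -6.7; 5 0 0 0 -6.7; 5 0 0 0 -4; 5 0 0 0 -2.6; 5 0 0 0 0; 5 0 0 0 0; 5 0 0 0 0"
}}

```text
time_s: 17.35
position: [0.63, -0.0019, 0.0779]
tcp_rot: [[0.986, 0.002, 0.169], [-0.169, -0.001, 0.986], [0.002, -1.0, -0.001]]
force: [0.6, -1.8, 1.5]
opening: 0.157
```

```bash
python3 -c "
from h import *
to('M')"
```

```text
M t 17.35 delta mm [-0.7  0.9  0.2] tool angle case 0.08 J [-10.3  41.   87.8  -0.   51.1  -0.6]
```

Call:
{"name": "send_rows", "arguments": {
  "moves": "36 0 0 0 0; 36 0 0 0 0; 36 0 0 0 0; 36 0 0 0 0; 36 0 -10 0 0; 36 0 -20 0 0; 36 0 -25 0 0; 36 0 -25 0 0; 36 0 0 18.5 0; 36 0 0 18.5 0; 36 0 0 18.5 0; 36 0 0 18.5 0; 36 0 0 0 6.7; 36 0 0 0 6.7; 36 0 0 0 6.7; 36 0 0 0 6.7; 36 0 0 0 6.7; 36 0 0 0 0; 36 0 0 0 0"
}}

```text
time_s: 18.93
position: [0.6415, 0.0716, 0.158]
tcp_rot: [[0.731, 0.0, 0.682], [-0.682, 0.0, 0.731], [0.0, -1.0, 0.0]]
force: [0.2, -0.1, 0.1]
opening: 0.411
```

```bash
python3 -c "
from h import *
to('L');bars()"
```

```text
L t 18.9333 delta mm [ 0.5 81.   0.1] tool angle case -33.2 J [-3.5 36.  82.4  0.  61.6 39.5]
wrist L 918 [52. 74.] [42.3 13.2] 56.93
scene L 57 [60.5 85. ] [18.1 13.3] 56.97
scene M 70 [56.3 -0.9] [35.7 13.7] 69.77
scene R 111 [ 53.8 -72.6] [42.2 14.5] 0.7
```

Call:
{"name": "send_rows", "arguments": {
  "moves": "36 0.5 25 0.1 0; 36 0 25 0 0; 36 0 15 0 0; 36 0 10 0 0; 36 0 5 0 0; 36 0 0 0 0; 5 0 0 0 0; 5 0 0 0 0; 5 0 0 0 0; 5 0 0 0 0; 5 0 0 0 0; 5 0 0 0 0"
}}

```text
time_s: 20.03
position: [0.6422, 0.0714, 0.0779]
tcp_rot: [[0.729, 0.001, 0.684], [-0.684, 0.0, 0.729], [0.0, -1.0, 0.001]]
force: [-0.3, 0.1, 2.0]
opening: 0.158
```

Call:
{"name": "send_rows", "arguments": {
  "moves": "5 0 0 0 3; 5 0 0 0 6.5; 5 0 0 0 7; 5 0 0 0 7; 5 0 0 0 7; 5 0 0 0 7; 5 0 0 0 7; 5 0 0 0 7; 5 0 0 0 7; 5 0 0 0 7; 5 0 0 0 7; 5 0 0 0 7; 5 0 0 0 7; 5 0 0 0 7; 5 0 0 0 5.3; 5 0 0 0 3; 5 0 0 0 0; 5 0 0 0 0; 5 0 0 0 0"
}}

```text
time_s: 21.62
position: [0.6422, 0.0719, 0.0779]
tcp_rot: [[-0.818, 0.001, 0.575], [-0.575, 0.001, -0.818], [-0.001, -1.0, -0.0]]
force: [0.1, 2.4, 3.1]
opening: 0.162
```

```bash
python3 -c "
from h import *
to('L')"
```

```text
L t 21.6167 delta mm [0.5 0.9 0.3] tool angle case -135.12 J [-3.500e+00  4.200e+01  8.520e+01  1.000e-01  5.270e+01  1.413e+02]
```

Call:
{"name": "send_rows", "arguments": {
  "moves": "36 0 0 0 0; 36 0 0 0 0; 36 0 0 0 0; 36 0 0 0 0; 36 0 -10 0 0; 36 0 -20 0 0; 36 0 -30 0 0; 36 0 -40 0 0; 36 0 -40 0 -7.1; 36 0 -20 0 -7.1; 36 0 0 0 -7.1; 36 0 0 0 -7.1; 36 0 0 0 -7.1; 36 0 0 0 -7.1; 36 0 0 0 -2.3; 36 25 0 -17 0; 36 25 0 -17 0; 36 24 0 -18 0; 36 0 0 0 0; 36 0 0 0 0"
}}

```text
time_s: 23.28
position: [0.5771, 0.0065, 0.2383]
tcp_rot: [[-0.177, 0.0, 0.984], [-0.984, -0.0, -0.177], [-0.0, -1.0, 0.0]]
force: [-0.6, -0.6, 0.3]
opening: 0.414
```

```bash
python3 - <<'E'
from h import *
to('B');p,s=bars()
ps=capture("scene")
a=top(p,s,.07,-.02,.1,-.12,.12,3.3);b=top(ps,None,.07,-.02,.1,-.12,.12,3.3)
cv2.imwrite("pics/top2.png",np.vstack([a[:299,:790],b[:299,:790]]))
E
```

```text
B t 23.2833 delta mm [ -0.9 161.3   0.8] tool angle case -90.4 J [-10.4  25.5  88.1   0.   66.4  89.8]
wrist L 633 [52.4 73.4] [14.2 41.9] 44.65
wrist M 599 [52.8 -0.3] [41.8 13.4] 89.7
wrist R 640 [ 52.9 -73.8] [41.5 14.6] 0.01
scene L 118 [53.3 75.5] [15.3 42.6] 45.51
scene M 120 [53.2  2. ] [40.9 15.1] 89.75
scene R 109 [ 53.5 -72.8] [14.1 42. ] 89.95
```

View pics/top2.png

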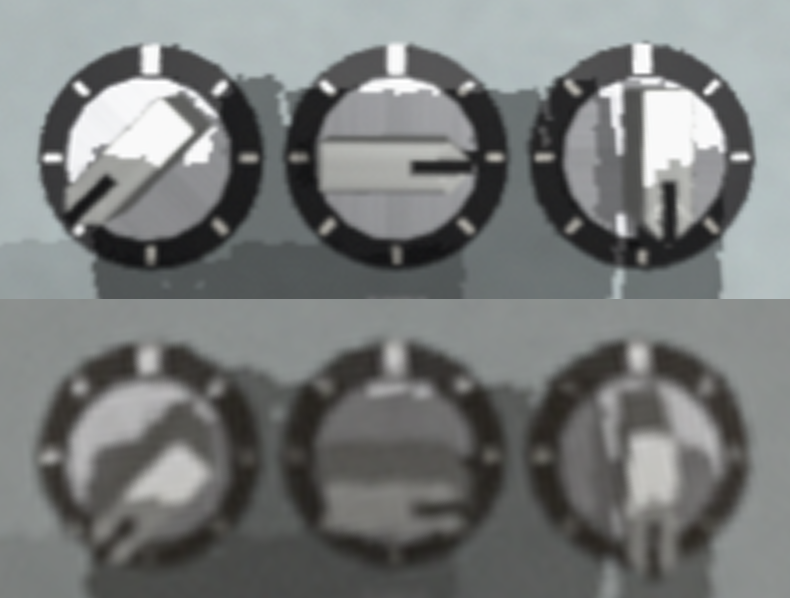

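The dials read 5-2-4, with the bars within about 0.5° of their marks. Next is the bolt.

Call:
{"name": "send_rows", "arguments": {
  "moves": "34 -0.9 40 0.8 0; 34 0 40 0 0; 34 0 30 0 0; 34 0 25 0 0; 34 0 15 0 0; 34 0 10 0 0; 34 0 0 0 0; 5 0 0 0 0; 5 0 0 0 0; 5 0 0 0 0; 5 0 0 0 0; 5 0 0 0 0; 5 0 0 0 0"
}}

```text
time_s: 24.52
position: [0.5797, 0.0073, 0.0788]
tcp_rot: [[-0.174, 0.002, 0.985], [-0.985, -0.002, -0.174], [0.001, -1.0, 0.003]]
force: [-1.4, -3.6, 4.9]
opening: 0.157
```

Call:
{"name": "send_rows", "arguments": {
  "moves": "5 0 0 -2 0; 5 0 0 -4 0; 5 0 0 -4 0; 5 0 0 -4 0; 5 0 0 -4 0; 5 0 0 -4 0; 5 0 0 -4 0; 5 0 0 -3 0; 5 0 0 -2 0; 5 0 0 -1 0; 5 0 0 0 0; 5 0 0 0 0"
}}

```text
time_s: 25.52
position: [0.5488, 0.0126, 0.0788]
tcp_rot: [[-0.174, 0.004, 0.985], [-0.985, -0.002, -0.174], [0.001, -1.0, 0.004]]
force: [0.3, -6.0, 7.7]
opening: 0.159
```

```bash
python3 -c "
from h import *
to('B');print(read_state()['force'])"
```

```text
B t 25.5167 delta mm [ 0.1  1.9 29.8] tool angle case -90.25 J [-10.3  36.5 100.   -0.1  43.2  89.8]
[ 0.3370056  -5.96178834  7.67298776]
```

Drawn about 31 mm so far and past the false stop. I pull the last few millimetres until the force rises.

Call:
{"name": "send_rows", "arguments": {
  "moves": "5 0 0 -1.5 0; 5 0 0 -1 0; 5 0 0 -1 0; 5 0 0 -0.7 0; 5 0 0 0 0; 5 0 0 0 0"
}}

```text
time_s: 26.02
position: [0.5462, 0.013, 0.0788]
tcp_rot: [[-0.175, 0.007, 0.985], [-0.985, -0.003, -0.174], [0.001, -1.0, 0.007]]
force: [3.0, -7.3, 4.6]
opening: 0.158
```

Call:
{"name": "send_rows", "arguments": {
  "moves": "5 0 0 -1 0; 5 0 0 -1 0; 5 0 0 0 0; 5 0 0 0 0"
}}

```text
time_s: 26.35
position: [0.5461, 0.013, 0.0788]
tcp_rot: [[-0.175, 0.011, 0.985], [-0.985, -0.003, -0.175], [0.001, -1.0, 0.011]]
force: [5.9, -6.1, 2.3]
opening: 0.156
```

It has stopped at about 34 mm with the force building. I release, lift and check.

Call:
{"name": "send_rows", "arguments": {
  "moves": "34 0 0 1.5 0; 34 0 0 0 0; 34 0 0 0 0; 34 0 0 0 0; 34 0 -10 0 0; 34 0 -20 0 0; 34 0 -30 0 0; 34 0 -40 0 0; 34 0 -40 0 0; 34 0 -20 0 0; 34 0 0 0 0; 34 0 0 0 0"
}}

```text
time_s: 27.35
position: [0.5429, 0.0149, 0.2392]
tcp_rot: [[-0.175, 0.003, 0.985], [-0.985, -0.0, -0.175], [-0.0, -1.0, 0.003]]
force: [-0.1, -0.6, -0.5]
opening: 0.387
```

```bash
python3 - <<'E'
from h import *
p,s=bars();ps=capture("scene")
for q,st in((p,s),(ps,None)):
    Q=(cloud(q,st)-C0)@RC;b,_=rect(Q,.095,.11,(-.07,.02,-.02,.02));print("bolt",len(b),np.median(b,0) if len(b) else 0, (b.min(0),b.max(0)) if len(b) else 0)
Q=cloud(ps)
b,_=rect(Q,.004,.06,(.33,.44,-.3,-.09));print("plane",cv2.minAreaRect((b*1000).astype(np.float32)),Q[rect(Q,.004,.2,(.33,.44,-.28,-.1))[1]][:,2].max())
cv2.imwrite("pics/end.png",cv2.resize(ps["image"][90:330,150:490],(800,565),interpolation=cv2.INTER_CUBIC))
E
```

```text
wrist L 704 [52.5 73.5] [14.5 42. ] 44.51
wrist M 657 [52.6 -0.1] [41.2 13.5] 89.6
wrist R 721 [ 52.8 -73.9] [42.  14.7] 0.08
scene L 118 [53.4 75.3] [14.4 42.2] 45.94
scene M 120 [53.8  1.8] [14.6 40.7] 0.3
scene R 108 [ 53.9 -72.5] [41.1 13.8] 0.26
bolt 185 [-0.03203395  0.00019289] (array([-0.03971658, -0.00606119]), array([-0.02633049,  0.0072862 ]))
bolt 39 [-0.0299022   0.00148066] (array([-0.03958085, -0.00558481]), array([-0.0250339 ,  0.00755884]))
plane ((384.5661315917969, -196.12612915039062), (107.2271728515625, 202.95912170410156), 0.2152007669210434) 0.06027843883172457
```

View pics/end.png

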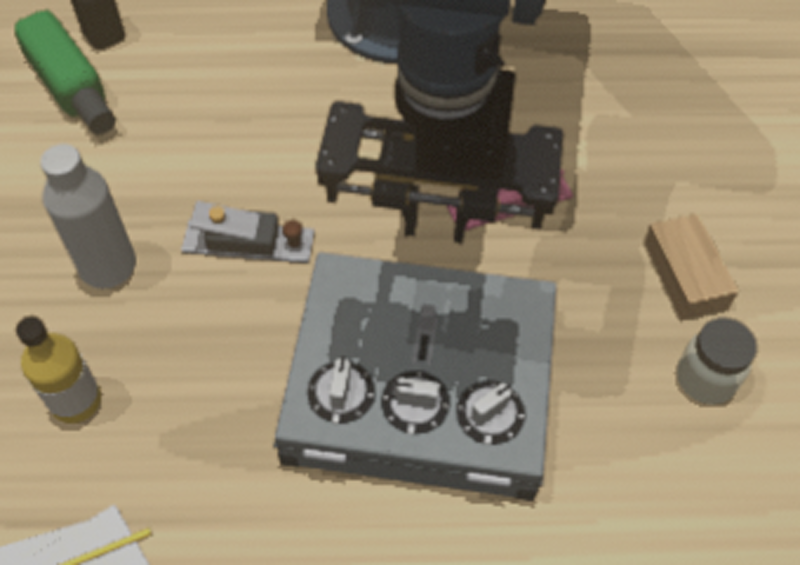

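The plane stands on clear bench (240,235), the dials read 5-2-4 and nothing else has moved. The bolt measures about 33 to 33.5 mm, so I regrip and pull once more to be sure it is on its stop.

Call:
{"name": "send_rows", "arguments": {
  "moves": "34 0 40 0 0; 34 0 40 0 0; 34 0 30 0 0; 34 0 25 0 0; 34 0 15 0 0; 34 0 9 0 0; 34 0 0 0 0; 5 0 0 0 0; 5 0 0 0 0; 5 0 0 0 0; 5 0 0 0 0; 5 0 0 0 0"
}}

```text
time_s: 28.5
position: [0.5433, 0.0135, 0.0796]
tcp_rot: [[-0.174, 0.002, 0.985], [-0.985, -0.002, -0.174], [0.002, -1.0, 0.002]]
force: [-1.1, -4.9, 1.9]
opening: 0.157
```

Call:
{"name": "send_rows", "arguments": {
  "moves": "5 0 0 -1 0; 5 0 0 -1 0; 5 0 0 -1 0; 5 0 0 -1 0; 5 0 0 0 0; 5 0 0 0 0"
}}

```text
time_s: 29.0
position: [0.5433, 0.0135, 0.0796]
tcp_rot: [[-0.175, 0.01, 0.985], [-0.985, -0.003, -0.175], [0.001, -1.0, 0.01]]
force: [4.9, -5.7, -2.6]
opening: 0.162
```

A 4 mm pull gave no movement, so the bolt is on its stop. I release and retreat.

Call:
{"name": "send_rows", "arguments": {
  "moves": "5 0 0 3 0; 34 0 0 0.5 0; 34 0 0 0 0; 34 0 0 0 0; 34 0 0 0 0; 34 0 -10 0 0; 34 0 -20 0 0; 34 0 -30 0 0; 34 0 -40 0 0; 34 0 -40 0 0; 34 0 -20 0 0; 34 0 0 0 0; 34 0 0 0 0"
}}

```text
time_s: 30.08
position: [0.5426, 0.015, 0.2403]
tcp_rot: [[-0.175, 0.004, 0.985], [-0.985, -0.0, -0.175], [-0.0, -1.0, 0.004]]
force: [0.2, -0.7, -0.9]
opening: 0.386
```

```bash
python3 - <<'E'
from h import *
p,s=bars();Q=(cloud(p,s)-C0)@RC;b,_=rect(Q,.095,.11,(-.07,.02,-.02,.02));print("bolt",b.min(0),b.max(0))
print(s["force"],s["opening"]);print(hand_in())
E
```

```text
wrist L 691 [52.7 73.4] [14.6 41.7] 45.02
wrist M 646 [52.4 -0.2] [41.5 13.5] 89.66
wrist R 713 [ 52.7 -73.6] [14.3 42.2] 89.69
scene L 114 [54. 75.] [13.5 40.7] 44.76
scene M 119 [53.6  1.8] [41.3 15.7] 89.59
scene R 111 [ 53.6 -72.4] [42.7 14.4] 1.89
bolt [-0.04027246 -0.00615556] [-0.02633929  0.00728782]
[ 0.2260853  -0.66170443 -0.86287749] 0.3862325126950081
the job is handed in; nothing more can be done
None
```

The job is done and handed in at about 30 s. The grey plane stands on its sole on clear bench in front of the case, at about (0.39, -0.19). The dials are set to 5-2-4 and the bolt tab is fully drawn.

**Dials:** the last wrist view put all three within about 0.4° of their marks. The last scene view agreed, except for one coarse reading of 1.9° on the right dial. That dial had read within 0.3° in the scene view just before.

**Bolt:** the depth views showed 33 to 33.5 mm of travel, a little under the nominal 34 mm. The arm moved 34 mm on the first pull, and a second grip and pull did not move the bolt any further. I took that as the stop.

**Plane and bystanders:** the plane was let go only after the wrist force showed it resting on the bench. In the last scene picture I viewed, taken before the second bolt pull, it stood upright. The flask, glue bottle, jar and offcut were where they had been, judged by eye. The arm partly hid the pink look-alike in that view, but I never went near it.

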